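Set up the folding pipe rest and lay a pipe in it

TASK

Set up the folding pipe rest for marking out: swing its hinged leg up from the flat and on past upright, until it leans against its stop pin and stands there by itself. Then lay the shortest pipe offcut in the two vees, one end square up against the end stop plate, gently and without shoving the other things on the bench about.

Things in the scene. Friction and masses are not known exactly. Their poses are not given: they have to be found in the camera images.
- pipe_rest: Folding pipe rest, bolted to the bench: grey-painted base bar 250 x 60 mm, top at 16 mm; origin at the centre of its underside, z up, x along the bar from the end stop (-x) to the stowed leg's tip (+x). A 32 mm pipe seated in both vees lies level along x with its axis at y = 0, z = 0.130; butted on the stop, the 140 mm pipe sticks out about 22 mm past the leg's vee.
- stop_face (a point): Point on the end stop where the centre of the pipe's end comes to bear: x = -0.105, y = 0, z = 0.130 in the rest's frame, same axes. The end stop is an upright aluminium plate 8 mm thick, 50 mm wide, its top 160 mm above the bench; this face looks to the rest's +x.
- fixed_vee (a point): Middle of the fixed vee (where the pipe's axis will lie), x = -0.087, y = 0, z = 0.130 in the rest's frame, same axes: a steel upright 20 mm along x, 48 mm wide, 128 mm tall, its black plastic jaws 14 mm thick and at 90 degrees.
- seat_mid (a point): Where the middle of the short pipe lies when it is seated and butted: x = -0.035, y = 0, z = 0.130 in the rest's frame, same axes. Between the vees there is about 80 mm of free length to grip or release the pipe.
- leg_hinge (a point): Centre of the leg's hinge, x = 0.030, y = 0, z = 0.046 in the rest's frame, same axes; the hinge pin lies along the rest's y axis. The stop pin is 30 mm from it, on the end stop's side and up. Pads that grip the leg hard drag on it as it turns between them: it may lag 0.2 rad or more behind the arc they follow, so swing on until the leg itself is past upright.
- rest_leg (a joint): Angle of the hinged leg (rad): 0 = stowed flat, pointing along the rest's +x; it swings up and over towards the end stop; 1.57 = upright; 1.78 = leaning on its stop pin, past upright, where its weight keeps it. Let go short of upright it falls back flat. The hinge is free, without spring; the leg weighs 0.3 kg.
- leg_vee (a point): Middle of the hinged leg's vee, 86 mm from the hinge on the leg's centre line; moves with the leg, x pointing along it away from the hinge. The leg is two steel cheeks 20 mm deep, 48 mm wide over their flat outer faces, to be gripped across (along the hinge pin) 50 to 80 mm from the hinge. Stowed they lie 36 to 56 mm above the bench, on a 42 mm wide rubber pad.
- short_pipe: The shortest of the three pipe offcuts on the bench (the others: blue, 200 mm long; black, 160 mm long and 40 mm thick): a plain white plastic pipe 140 mm long, 32 mm in diameter, lying on the bench in front of the rest. Its y axis runs along the pipe; origin on its surface at mid length, undermost at the start.
- pipe_mid (a point): Centre of the short pipe: on its axis, at mid length. Same axes as the pipe (y along it).
- long_pipe: Blue pipe offcut, 200 mm long, 32 mm in diameter; a bystander behind the vice. Origin at the centre of its underside.
- elbow: Black plastic pipe elbow, 61 x 61 x 46 mm; a bystander at the far edge behind the vice. Origin at the centre of its underside.
- tin: Open tin of screws, 64 mm in diameter, 50 mm tall; a bystander at the left edge. Origin at the centre of its underside.

How it is judged:
On the way, in this order (a step that is already met when the one before it is completed fails the run):
1. the hinged leg has been swung past upright and leans on its stop pin by itself, let go, with the pipe not yet in the vees (value of joint rest_leg above 1.7 rad and contact force between the fingers and rest_leg below 0.1 N and distance between pipe_mid and stop_face above 0.1 m), for 0.3 s.
2. the short pipe lies in both vees with its end against the stop plate (value of joint rest_leg above 1.7 rad and x of pipe_mid in the frame of pipe_rest between -0.038 and -0.032 m and y of pipe_mid in the frame of pipe_rest between -0.004 and 0.004 m and z of pipe_mid in the frame of pipe_rest between 0.126 and 0.134 m and angle between the y axis of short_pipe and the x axis of pipe_rest, either way round below 0.05 rad), for 0.2 s.
At the end, for the whole second after the job is handed in: The leg rests on its stop (joint above 1.70 rad); the released short pipe lies still in both vees, its middle within 3 mm (along the rest) of the butted position, within 4 mm sideways and in height, its axis within 0.05 rad of the rest's; nothing else shoved over 40 mm (all of step 2 and linear speed of short_pipe below 0.01 m/s and contact force between the fingers and short_pipe below 0.1 N); the robot touches nothing.
It fails at once if the short pipe is rammed or dropped onto the rest (more than 40 N between them) (contact force between short_pipe and pipe_rest above 40 N).
It fails at once if another thing on the bench is shoved more than 40 mm (distance of any of long_pipe, elbow, tin from where it was at the start of the episode above 0.04 m).
It also fails if it takes over 64 s, if anything falls off the work surface, if the arm or the gripper's body presses on something with over 40 N, if the wrist force passes 120 N, or if a joint passes its speed limit or range.

ROBOT

A 6-joint arm with a two-finger parallel gripper is mounted at the origin on the work surface; the furniture and walls round the work are solid. World frame = base frame: x ahead of the robot, y to its left, z up, the work surface at z = 0. Lengths are in m, angles in rad, forces in N, time in s.
With the tool pointing down it reaches from about 0.275 to 0.875 m from the base axis. Payload 12.5 kg.
Tool frame: the origin (TCP) lies midway between the tips of the shut fingers; the grasp point (between the pads) lies bot.pinch_z behind it (bot.pinch_z is the distance from the TCP to the grasp point, in m); z points along the fingers, y is the line along which they close (so a half turn about z gives the same grasp; the last joint's range is limited). The gripper opens to 85 mm and grips with 20 to 120 N. Pads are 22 mm wide; open, the fingers measure 114 mm over their backs; the gripper's body (76 mm by 85 mm) begins 54 mm behind the grasp point. The pads swing forward as they close: fully open they stand 13 mm farther back than shut.
Start: joints at [1.216, 0.351, 1.652, -0, 1.139, -0.085], TCP at [0.147, 0.53, 0.231] pointing down, gripper open.
Joint ranges: [-2.75, 2.75], [-0.79, 2.1], [0.01, 2.65], [-1.57, 4.71], [0.07, 3.14], [-2.87, 2.87]. Speed limits (rad/s): [2.22, 2.22, 2.79, 3.14, 3.14, 3.14].

INTERFACE

Orientations are given as a rotation vector (axis times angle).
In Python, from rig import bot gives the robot as it stands. The module is installed in compiled form; this text tells all that it offers.
- The arm moves only by the tool play_rows, never from a script. Its arguments are lists of equal length, an entry for each row: "xyz": the shift along the tool's x, y, z in cm, a list of three; "rotation": the turn, a rotation vector about the tool's x, y, z in rad, a list of three; "jaw": the finger opening in cm, from 0 to 8.54. In form: {"xyz": [[x, y, z], ...], "rotation": [[ax, ay, az], ...], "jaw": [jaw, ...]}. A call has 1 to 10 rows; each row is the pose to reach, as a shift and turn from the pose commanded when the call began, along the tool's axes at that moment; what a row does not reach only later rows make up. A row lasts 1/12 s, in which the tool goes at most 41.7 mm and 7.16 degrees, less where a joint would pass 70% of its speed; a pose out of reach is approached as far as the arm can. A call with a gripper value outside its range is refused whole. The fingers move at their own pace and stop on an object; the grip force is fixed at half the most. Time passes only in rows, so rows that repeat a pose let the fingers close. It gives the time, the measured TCP pose, the force, the opening and the grip force at its end, in the units of the state.
- bot.sense(): the state, without advancing time (a new reading comes with each control period).
- bot.read_camera(name): name is "scene" or "top" or "wrist"; returns a dict with "img" (420x560x3 uint8, red, green, blue), "mtx" (3x3 intrinsics, pixels), "R" (3x3) and "t" (3): a world point X has camera coordinates R X + t; the wrist camera has in their place "T_tool_cam" (4x4, takes a point from camera to tool coordinates, whose origin is the TCP and whose axes are the flange's). Camera axes: x right, y down, z forward; pixel columns grow to the right and rows downward; lengths in m; the calibration is good to about 2 mm. A picture is of the moment at which its call begins: read the wrist's pose just before it. There is no depth.
- bot.hand_in(): hands the job in; it is judged then, once.
The state is a dict: "t": time; "qpos": joint angles; "dq": joint speeds; "joint_torque": joint torques, N m; "ee_pos": TCP position; "ee_rot": TCP orientation; "contact_force": force on the tool from outside, world axes, zero at the start; "moment": the same for the moment, N m; "finger_gap": opening from 0.0 (shut) to 1.0 (fully open); "gripper_force": force on a finger pad.
Only numpy, scipy, OpenCV 4.12 (cv2) and the standard library are available. Lean on these libraries where they do the work, as an engineer would, in place of code of your own. Each camera call takes 0.05 s, during which the arm holds its last target. There are 200 camera calls.

## Working session

There is one attempt and no reset: what is moved stays moved. The work goes in short steps, Python scripts to look and compute and a tool call to move; the robot and the scene stay as the last step left them, time stands still between calls to the robot, and variables do not carry over. Pictures are saved under pics/ and viewed, at most 13 in all, crops included, and the job is handed in when it is done.

Besides the shell and the picture viewer there is one more tool, called after "Emit:" in YAML: its name, and indented under it one key for each argument. play_rows: Moves the arm, as the interface text tells. Its arguments: {"type":"object","properties":{"xyz":{"type":"array"},"rotation":{"type":"array"},"jaw":{"type":"array"}},"required":["xyz","rotation","jaw"]}

```bash
mkdir -p pics
cat > h.py <<'E'
import numpy as np, cv2
from scipy.spatial.transform import Rotation as Ro
from rig import bot
def snap(n,f):
    c=bot.read_camera(n); cv2.imwrite('pics/'+f,c['img'][:,:,::-1]); np.save('pics/'+f+'.npy',c,allow_pickle=True); return c
def RT(c,s=None):
    if 'R' in c: return c['R'],c['t']
    T=np.eye(4);T[:3,:3]=Ro.from_rotvec(s['ee_rot']).as_matrix();T[:3,3]=s['ee_pos']
    M=np.linalg.inv(T@c['T_tool_cam']); return M[:3,:3],M[:3,3]
def ray(c,uv,z,s=None):
    R,t=RT(c,s); d=R.T@np.linalg.solve(c['mtx'],[uv[0],uv[1],1.]); o=-R.T@t
    return o+d*(z-o[2])/d[2]
def proj(c,X,s=None):
    R,t=RT(c,s); p=c['mtx']@(R@np.asarray(X,float)+t); return p[:2]/p[2]
E
python3 - <<'E'
from h import *
s=bot.sense(); print(s, bot.pinch_z)
for n in('scene','top'):
    c=snap(n,n+'0.png'); print(n,c['mtx'],c['R'],c['t'])
E
```

```text
{'t': 0.0, 'qpos': array([ 1.21641158e+00,  3.51237781e-01,  1.65245865e+00, -1.88012792e-05,
        1.13905595e+00, -8.45554357e-02]), 'dq': array([-0.0004069 , -0.00157857, -0.00135446,  0.00041919,  0.00018322,
       -0.00037478]), 'joint_torque': array([ 4.49925801e-04, -5.06088781e+01, -2.91399103e+01, -2.85995594e-05,
        4.54241090e-03, -2.37460040e-05]), 'ee_pos': array([0.14645082, 0.52979471, 0.23074443]), 'ee_rot': array([-4.22518208e-01, -3.11281190e+00,  1.78369493e-03]), 'contact_force': array([-0.27705977, -0.65552424, -0.31801575]), 'moment': array([-0.03678163, -0.0453929 ,  0.03618021]), 'gripper_force': 0.0, 'finger_gap': 1.0011900670773055} 0.0187
scene [[459.35786655   0.         289.02461949]
 [  0.         459.35786655 211.42768111]
 [  0.           0.           1.        ]] [[-0.0541607   0.99850012 -0.00800814]
 [ 0.80986804  0.03923471 -0.58529856]
 [-0.58410648 -0.03818571 -0.81077831]] [-0.09095332 -0.35054698  1.68782203]
top [[396.39602939   0.         287.07062   ]
 [  0.         396.39602939 208.12945355]
 [  0.           0.           1.        ]] [[ 0.01863037 -0.99976727  0.01087712]
 [-0.99111629 -0.01989984 -0.13150094]
 [ 0.13168679 -0.00833058 -0.99125637]] [0.09613922 0.53307086 1.01133927]
```

View pics/scene0.png

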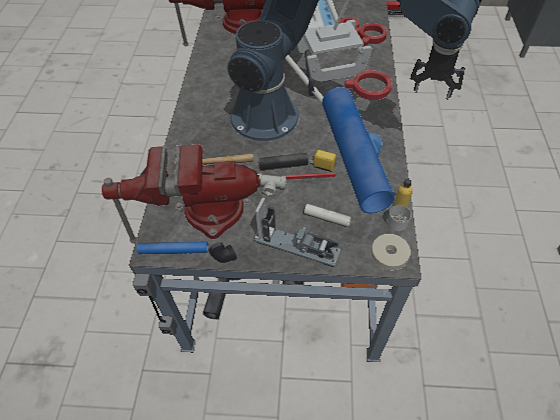

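View pics/top0.png

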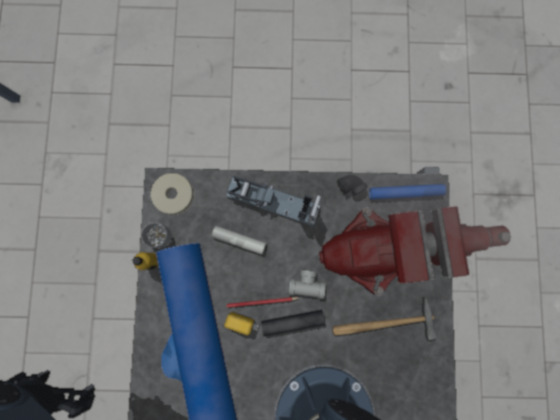

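Run:
```python
from h import *
L=lambda f:np.load('pics/'+f+'.npy',allow_pickle=True).item()
S,T=L('scene0.png'),L('top0.png')
def tri(a,b):
    P=[c['mtx']@np.c_[c['R'],c['t']] for c in(S,T)]
    X=cv2.triangulatePoints(P[0],P[1],np.array(a,float),np.array(b,float)).ravel(); return X[:3]/X[3]
print('blue end',tri((377,202),(180,245)))
print('blue far',tri((335,92),(215,420)))
for n,p in dict(p1=(216,232),p2=(264,248)).items(): print(n,ray(T,p,.016))
for n,p in dict(p1=(307,209),p2=(348,220)).items(): print(n,ray(S,p,.016))
print('rest corners top z.016',[ray(T,p,.016).round(3) for p in((230,190),(318,218))])
print('corner bench',ray(T,(145,170),0),ray(T,(425,170),0))
a=S['img'][170:290,220:420];b=T['img'][160:270,140:340]
cv2.imwrite('pics/c1.png',np.vstack([cv2.resize(x,(600,300),interpolation=3) if 0 else cv2.resize(x[:100],(600,300),interpolation=cv2.INTER_CUBIC) for x in(a,b)])[:,:,::-1])
```

```text
blue end [0.4277273  0.37643494 0.0658331 ]
blue far [0.0503822  0.25026983 0.16228556]
p1 [0.46575936 0.29409787 0.016     ]
p2 [0.42582865 0.16540639 0.016     ]
p1 [0.42691288 0.1699858  0.016     ]
p2 [0.46220535 0.29547616 0.016     ]
rest corners top z.016 [array([0.58 , 0.261, 0.016]), array([0.509, 0.023, 0.016])]
corner bench [0.63367929 0.49894906 0.        ] [ 0.650039   -0.27429918  0.        ]
```

View pics/c1.png

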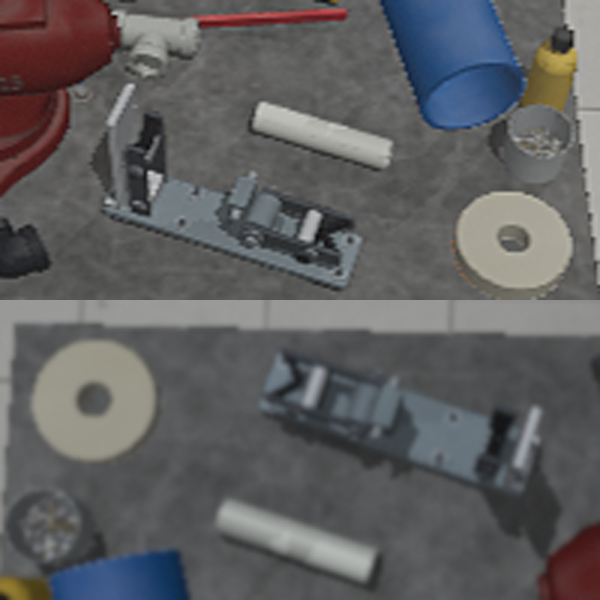

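Emit:
play_rows:
  xyz:
    - [0,0,-4]
    - [0,0,-8]
    - [0,0,-12]
    - [-3,-2,-13]
    - [-7,-4,-13]
    - [-10,-6,-13]
    - [-14,-8,-13]
    - [-17,-10,-13]
    - [-20,-12,-13]
    - [-24,-14,-13]
  rotation:
    - [0,0,0]
    - [0,0,0.1]
    - [0,0,0.2]
    - [0,0,0.3]
    - [0,0,0.4]
    - [0,0,0.5]
    - [0,0,0.6]
    - [0,0,0.7]
    - [0,0,0.8]
    - [0,0,0.9]
  jaw: [8.5,8.5,8.5,8.5,8.5,8.5,8.5,8.5,8.5,8.5]

```text
t: 0.93
ee_pos: [0.3385, 0.3316, 0.3613]
ee_rot: [-1.74, -2.615, 0.0]
contact_force: [0.5, 0.6, 0.1]
finger_gap: 0.998
gripper_force: 0.0
```

```bash
cat >> h.py <<'E'
def pose():
    s=bot.sense(); return s,Ro.from_rotvec(s['ee_rot']).as_matrix(),s['ee_pos']
def goto(X,yaxis,tilt=0):
    """tool down, tool y along horizontal yaxis (or opposite): shift cm & rotvec in tool axes"""
    s,R,p=pose(); y=np.array([*yaxis,0.]);y/=np.linalg.norm(y)
    if y@R[:,1]<0:y=-y
    z=np.array([0,0,-1.]); G=np.c_[np.cross(y,z),y,z]
    print('t',s['t'],'q',s['qpos'].round(2),'pos',p.round(4),'xyz cm',(R.T@(np.asarray(X)-p)*100).round(2),'rot',Ro.from_matrix(R.T@G).as_rotvec().round(3))
E
python3 - <<'E'
from h import *
goto([.50,.17,.33],[.956,-.292])
print(bot.read_camera('wrist')['T_tool_cam'].round(3))
E
```

```text
t 0.9333 q [0.68 0.1  1.65 0.   1.39 0.28] pos [0.3385 0.3316 0.3613] xyz cm [-21.15   8.65   3.12] rot [-0.    -0.     0.693]
[[-0.    -0.954 -0.299  0.075]
 [ 1.    -0.     0.    -0.002]
 [-0.    -0.299  0.954 -0.141]
 [ 0.     0.     0.     1.   ]]
```

Emit:
play_rows:
  xyz:
    - [-3,1,0]
    - [-6,2.5,0]
    - [-9,4,1]
    - [-12,5,2]
    - [-15,6.3,3]
    - [-18,7.5,3]
    - [-21,8.6,3]
    - [-21.1,8.6,3]
    - [-21.1,8.6,3]
    - [-21.1,8.6,3]
  rotation:
    - [0,0,0.1]
    - [0,0,0.2]
    - [0,0,0.3]
    - [0,0,0.4]
    - [0,0,0.5]
    - [0,0,0.6]
    - [0,0,0.69]
    - [0,0,0.69]
    - [0,0,0.69]
    - [0,0,0.69]
  jaw: [8.5,8.5,8.5,8.5,8.5,8.5,8.5,8.5,8.5,8.5]

```text
t: 1.82
ee_pos: [0.4995, 0.1728, 0.331]
ee_rot: [-2.517, -1.879, 0.001]
contact_force: [-0.6, 0.4, -0.1]
finger_gap: 0.99
gripper_force: 0.0
```

```bash
cat >> h.py <<'E'
def wsnap(f):
    s=bot.sense(); c=bot.read_camera('wrist'); c['s']=s
    cv2.imwrite('pics/'+f,cv2.resize(c['img'],(800,600),interpolation=cv2.INTER_CUBIC)[:,:,::-1]); np.save('pics/'+f+'.npy',c,allow_pickle=True); return c,s
E
python3 - <<'E'
from h import *
c,s=wsnap('w1.png'); print(s['ee_pos'],s['ee_rot'],s['qpos'].round(2))
E
```

```text
[0.49945792 0.17277928 0.33101124] [-2.51695674e+00 -1.87918400e+00  9.40909897e-04] [0.24 0.23 1.57 0.   1.35 0.53]
```

View pics/w1.png

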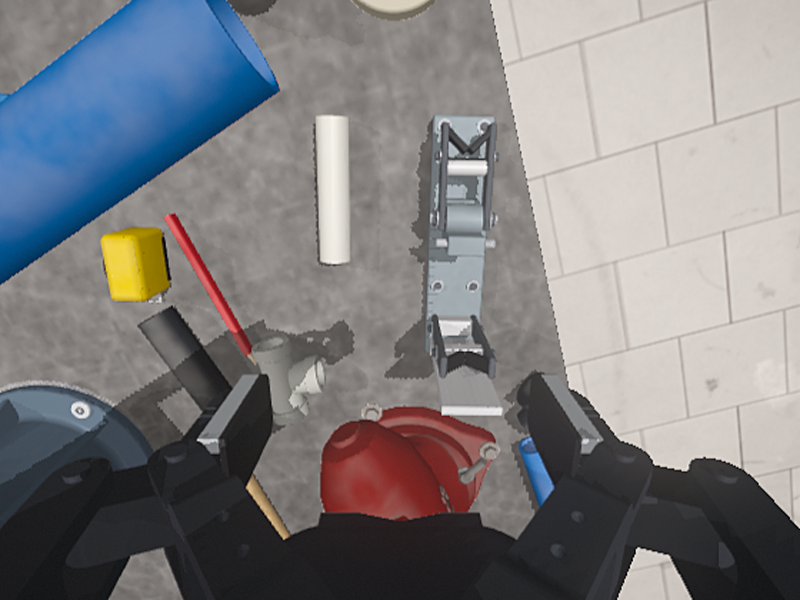

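Run:
```python
from h import *
c=np.load('pics/w1.png.npy',allow_pickle=True).item(); s=c['s']
P=lambda u,v,z: ray(c,(u*.7,v*.7),z,s)
A=[P(433,117,.016),P(495,117,.016)]; print('far',A,np.linalg.norm(A[0]-A[1]))
e=P(429,340,.016); print('left edge dir',A[0]-e)
B=[P(442,406,.16),P(502,405,.16)]; print('stop',B,np.linalg.norm(B[0]-B[1]))
f=(A[0]+A[1])/2; b=(B[0]+B[1])/2; d=(f-b)[:2]; print('len (expect .230)',np.linalg.norm(d),'yaw',np.arctan2(d[1],d[0]))
H=[P(436,221,.046),P(496,219,.046)]; print('hinge',H,np.linalg.norm((f-(H[0]+H[1])/2)[:2]),'expect .095')
# pipe mask
im=c['img'].astype(int); m=((im.min(2)>165)&(im.max(2)-im.min(2)<40)).astype(np.uint8); m[:, :200]=0; m[:,270:]=0; m[210:]=0; 
n,l,st,ce=cv2.connectedComponentsWithStats(m); k=1+st[1:,4].argmax(); ys,xs=np.where(l==k); r=cv2.minAreaRect(np.c_[xs,ys].astype(np.float32)); print(st[k],r)
box=cv2.boxPoints(r); W=[ray(c,p,.016,s) for p in box]; print(np.round(W,4)); print('mid',np.mean(W,0), [np.linalg.norm(W[i]-W[i-1]).round(4) for i in range(4)])
```

```text
far [array([0.5608379, 0.2684518, 0.016    ]), array([0.61768846, 0.25157487, 0.016     ])] 0.059302757305801146
left edge dir [0.06499941 0.22160334 0.        ]
stop [array([0.49838845, 0.0510127 , 0.16      ]), array([0.54456323, 0.03827005, 0.16      ])] 0.047900784655495125
len (expect .230) 0.2257879653408814 yaw 1.2658670873494573
hinge [array([0.53657466, 0.17665492, 0.046     ]), array([0.59197732, 0.16219874, 0.046     ])] 0.09396953909727548 expect .095
[ 221   80   24  105 2222] ((232.6724853515625, 132.02175903320312), (104.08438110351562, 22.09539222717285), 89.06080627441406)
[[0.4537 0.3025 0.016 ]
 [0.4828 0.2944 0.016 ]
 [0.4389 0.1556 0.016 ]
 [0.4069 0.1646 0.016 ]]
mid [0.44556188 0.22928971 0.016     ] [np.float64(0.1457), np.float64(0.0302), np.float64(0.1455), np.float64(0.0333)]
```

Run:
```python
from h import *
goto([.582,.235,.023],[.957,-.29])
```

```text
t 1.8667 q [0.25 0.23 1.57 0.   1.35 0.53] pos [0.4993 0.1732 0.3312] xyz cm [ 8.27  6.19 30.82] rot [-0.    -0.     0.007]
```

Emit:
play_rows:
  xyz:
    - [2,1.5,3]
    - [4,3,6]
    - [6,4.5,9]
    - [8,6,12]
    - [8.3,6.2,15]
    - [8.3,6.2,18]
    - [8.3,6.2,21]
    - [8.3,6.2,22]
    - [8.3,6.2,22]
    - [8.3,6.2,22]
  rotation:
    - [0,0,0.007]
    - [0,0,0.007]
    - [0,0,0.007]
    - [0,0,0.007]
    - [0,0,0.007]
    - [0,0,0.007]
    - [0,0,0.007]
    - [0,0,0.007]
    - [0,0,0.007]
    - [0,0,0.007]
  jaw: [8.5,8.5,8.5,8.5,8.5,8.5,8.5,8.5,8.5,8.5]

```text
t: 2.7
ee_pos: [0.583, 0.2352, 0.1125]
ee_rot: [2.524, 1.871, 0.001]
contact_force: [1.1, 0.1, 0.1]
finger_gap: 0.996
gripper_force: 0.0
```

Run:
```python
from h import *
c,s=wsnap('w2.png'); goto([.582,.235,.023],[.957,-.29])
```

```text
t 2.75 q [0.31 0.62 1.53 0.   0.98 0.6 ] pos [0.5836 0.2352 0.1133] xyz cm [-0.08 -0.17  9.03] rot [ 0.002 -0.001 -0.001]
```

View pics/w2.png

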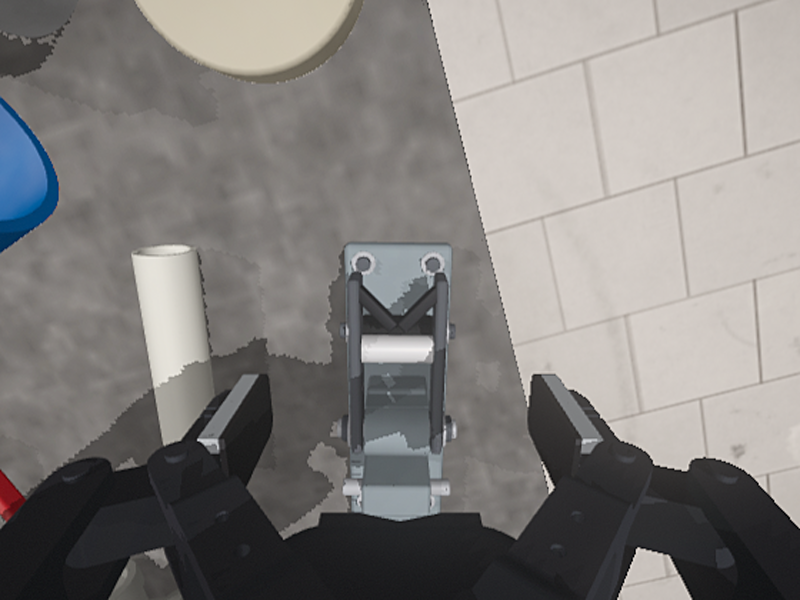

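Run:
```python
from h import *
c=np.load('pics/w2.png.npy',allow_pickle=True).item(); s=c['s']
P=lambda u,v,z: ray(c,(u*.7,v*.7),z,s)
A=[P(344,243,.016),P(452,243,.016)]; f=(A[0]+A[1])/2; print('far',f,np.linalg.norm(A[0]-A[1]))
H=[P(344,432,.046),P(450,432,.046)]; h=(H[0]+H[1])/2; d=(f-h)[:2]
print('hinge',h,np.linalg.norm(d),np.arctan2(d[1],d[0]), [np.arctan2(q[0],-q[1]) for q in(A[1]-A[0],H[1]-H[0])])
for v in(331,350,275):
  b=P(398,v,.046);print(v,b,np.linalg.norm((b-h)[:2]))
```

```text
far [0.59054794 0.26316441 0.016     ] 0.05846165405631114
hinge [0.5614836  0.16958067 0.046     ] 0.09799312659157142 1.269670304418698 [np.float64(1.275330959078582), np.float64(1.2748677021495085)]
331 [0.57920405 0.22577746 0.046     ] 0.0589244721500825
350 [0.57616138 0.21581139 0.046     ] 0.0485048145461623
275 [0.587706   0.25362508 0.046     ] 0.08804020056689055
```

Emit:
play_rows:
  xyz:
    - [0,-0.1,3]
    - [0,-0.1,6]
    - [0,-0.1,8]
    - [0,-0.1,9]
    - [0,-0.1,9]
    - [0,-0.1,9]
    - [0,-0.1,9]
    - [0,-0.1,9]
    - [0,-0.1,9]
    - [0,-0.1,9]
  rotation:
    - [0,0,0]
    - [0,0,0]
    - [0,0,0]
    - [0,0,0]
    - [0,0,0]
    - [0,0,0]
    - [0,0,0]
    - [0,0,0]
    - [0,0,0]
    - [0,0,0]
  jaw: [8.5,8.5,8.5,8.5,8.5,6,4.6,4.6,4.6,4.6]

```text
t: 3.58
ee_pos: [0.582, 0.2353, 0.0234]
ee_rot: [-2.524, -1.869, -0.001]
contact_force: [-7.6, 1.6, 12.6]
finger_gap: 0.553
gripper_force: 61.1
```

Emit:
play_rows:
  xyz:
    - [0,0,0]
    - [0,0,0]
    - [0,0,0]
    - [0,0,0]
    - [0,0,0]
    - [0,0,0]
  rotation:
    - [0,0,0]
    - [0,0,0]
    - [0,0,0]
    - [0,0,0]
    - [0,0,0]
    - [0,0,0]
  jaw: [4.6,4.6,4.6,4.6,4.6,4.6]

```text
t: 4.08
ee_pos: [0.5819, 0.2353, 0.0234]
ee_rot: [-2.524, -1.869, -0.001]
contact_force: [-8.0, 0.2, 12.3]
finger_gap: 0.556
gripper_force: 61.1
```

Run:
```python
import numpy as np
r,o=6.9,2.3
F=lambda th,ph:np.array([r*(np.cos(th)-1)+o*np.sin(ph),-r*np.sin(th)+o*(np.cos(ph)-1)])
for t in np.arange(.1,1.05,.1): print(round(t,1),F(t,.25*t).round(1))
print('second call from th=1, tool tilted .25')
c,s=np.cos(.25),np.sin(.25)
for t in np.arange(1.1,2.15,.1):
  d=F(t,.25*t)-F(1,.25); print(round(t,1),'x',round(c*d[0]-s*d[1],1),'z',round(s*d[0]+c*d[1],1),round(.25*(t-1),3))
```

```text
0.1 [ 0.  -0.7]
0.2 [-0.  -1.4]
0.3 [-0.1 -2. ]
0.4 [-0.3 -2.7]
0.5 [-0.6 -3.3]
0.6 [-0.9 -3.9]
0.7 [-1.2 -4.5]
0.8 [-1.6 -5. ]
0.9 [-2.1 -5.5]
1.0 [-2.6 -5.9]
second call from th=1, tool tilted .25
1.1 x -0.4 z -0.5 0.025
1.2 x -0.9 z -0.9 0.05
1.3 x -1.4 z -1.3 0.075
1.4 x -2.0 z -1.6 0.1
1.5 x -2.6 z -1.9 0.125
1.6 x -3.2 z -2.1 0.15
1.7 x -3.8 z -2.2 0.175
1.8 x -4.4 z -2.2 0.2
1.9 x -5.1 z -2.2 0.225
2.0 x -5.7 z -2.2 0.25
2.1 x -6.3 z -2.0 0.275
```

Emit:
play_rows:
  xyz:
    - [0,0,-0.7]
    - [0,0,-1.4]
    - [-0.1,0,-2.0]
    - [-0.3,0,-2.7]
    - [-0.6,0,-3.3]
    - [-0.9,0,-3.9]
    - [-1.2,0,-4.5]
    - [-1.6,0,-5.0]
    - [-2.1,0,-5.5]
    - [-2.6,0,-5.9]
  rotation:
    - [0,0.025,0]
    - [0,0.05,0]
    - [0,0.075,0]
    - [0,0.1,0]
    - [0,0.125,0]
    - [0,0.15,0]
    - [0,0.175,0]
    - [0,0.2,0]
    - [0,0.225,0]
    - [0,0.25,0]
  jaw: [4.6,4.6,4.6,4.6,4.6,4.6,4.6,4.6,4.6,4.6]

```text
t: 4.92
ee_pos: [0.5737, 0.2097, 0.08]
ee_rot: [-2.393, -1.771, -0.301]
contact_force: [2.5, 0.2, -18.3]
finger_gap: 0.553
gripper_force: 63.1
```

Emit:
play_rows:
  xyz:
    - [-0.4,0,-0.5]
    - [-0.9,0,-0.9]
    - [-1.4,0,-1.3]
    - [-2.0,0,-1.6]
    - [-2.6,0,-1.9]
    - [-3.2,0,-2.1]
    - [-3.8,0,-2.2]
    - [-4.4,0,-2.2]
    - [-5.1,0,-2.2]
    - [-5.1,0,-2.2]
  rotation:
    - [0,0.025,0]
    - [0,0.05,0]
    - [0,0.075,0]
    - [0,0.1,0]
    - [0,0.125,0]
    - [0,0.15,0]
    - [0,0.175,0]
    - [0,0.2,0]
    - [0,0.225,0]
    - [0,0.225,0]
  jaw: [4.6,4.6,4.6,4.6,4.6,4.6,4.6,4.6,4.6,4.6]

```text
t: 5.75
ee_pos: [0.5583, 0.1605, 0.0899]
ee_rot: [-2.251, -1.667, -0.551]
contact_force: [8.9, 35.1, -11.2]
finger_gap: 0.549
gripper_force: 64.4
```

Run:
```python
from h import *
c,s=wsnap('w3.png'); c=snap('scene','s3.png')
a=c['img'][190:280,230:350]; w=cv2.imread('pics/w3.png')
cv2.imwrite('pics/c3.png',np.hstack([cv2.resize(w,(400,300)),cv2.resize(a,(400,300),interpolation=cv2.INTER_CUBIC)[:,:,::-1]]))
print(s['ee_pos'],s['contact_force'],s['finger_gap'])
```

```text
[0.55827915 0.16045378 0.08990541] [  8.909374    35.10336857 -11.23619895] 0.5486485556585596
```

View pics/c3.png

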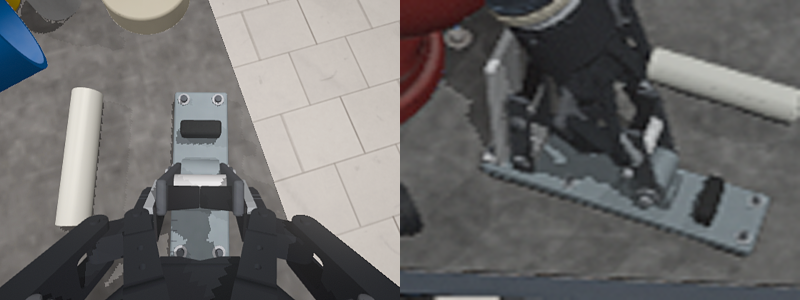

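Emit:
play_rows:
  xyz:
    - [0,0,0]
    - [0,0,0]
    - [0,0,0]
    - [0,0,0]
    - [0,0,0]
    - [0,0,0]
  rotation:
    - [0,0,0]
    - [0,0,0]
    - [0,0,0]
    - [0,0,0]
    - [0,0,0]
    - [0,0,0]
  jaw: [5.2,6,7,8,8.5,8.5]

```text
t: 6.35
ee_pos: [0.5585, 0.1572, 0.0892]
ee_rot: [-2.257, -1.671, -0.547]
contact_force: [-0.3, 0.3, -0.2]
finger_gap: 0.997
gripper_force: 0.0
```

Run:
```python
from h import *
s,R,p=pose(); print(s['contact_force']); print('up 12cm & back in tool axes', R.T@[0,0,12], R.T@np.array([.291*4,.957*4,12]))
```

```text
[-0.3326642   0.34416911 -0.21651841]
up 12cm & back in tool axes [ 5.48907652e+00  4.46958781e-03 -1.06709896e+01] [ 9.04701420e+00 -1.40862263e-04 -8.84081523e+00]
```

Emit:
play_rows:
  xyz:
    - [1.4,0,-2.7]
    - [2.7,0,-5.3]
    - [4.1,0,-8]
    - [5.5,0,-10.7]
    - [6.4,0,-12.4]
    - [6.4,0,-12.4]
    - [6.4,0,-12.4]
    - [6.4,0,-12.4]
    - [6.4,0,-12.4]
  rotation:
    - [0,0,0]
    - [0,0,0]
    - [0,-0.1,0]
    - [0,-0.2,0]
    - [0,-0.3,0]
    - [0,-0.4,0]
    - [0,-0.47,0]
    - [0,-0.47,0]
    - [0,-0.47,0]
  jaw: [8.5,8.5,8.5,8.5,8.5,8.5,8.5,8.5,8.5]

```text
t: 7.1
ee_pos: [0.5582, 0.1582, 0.2281]
ee_rot: [-2.52, -1.869, -0.008]
contact_force: [-0.5, -0.0, -1.2]
finger_gap: 0.994
gripper_force: 0.0
```

Run:
```python
from h import *
goto([.46,.20,.30],[.957,-.29])
```

```text
t 7.1 q [0.19 0.41 1.58 0.01 1.15 0.48] pos [0.5582 0.1582 0.2281] xyz cm [  1.2  -10.62  -7.17] rot [-0.001 -0.007 -0.   ]
```

Emit:
play_rows:
  xyz:
    - [0.5,-2,-2]
    - [1,-4,-4]
    - [1,-6,-7]
    - [1,-6,-9]
    - [1,-6,-9]
    - [1,-6,-9]
    - [1,-6,-9]
  rotation:
    - [0,0,0]
    - [0,0,0]
    - [0,0,0]
    - [0,0,0]
    - [0,0,0]
    - [0,0,0]
    - [0,0,0]
  jaw: [8.5,8.5,8.5,8.5,8.5,8.5,8.5]

```text
t: 7.68
ee_pos: [0.5036, 0.1836, 0.3174]
ee_rot: [-2.522, -1.866, -0.005]
contact_force: [0.2, -0.2, 0.1]
finger_gap: 0.995
gripper_force: 0.0
```

Run:
```python
from h import *
c,s=wsnap('w4.png')
im=c['img'].astype(int); m=((im.min(2)>165)&(im.max(2)-im.min(2)<40)).astype(np.uint8); m[:, :160]=0; m[:,290:]=0; m[230:]=0
n,l,st,ce=cv2.connectedComponentsWithStats(m); k=1+st[1:,4].argmax(); ys,xs=np.where(l==k); r=cv2.minAreaRect(np.c_[xs,ys].astype(np.float32)); print(st[k],r)
W=[ray(c,p,.016,s) for p in cv2.boxPoints(r)]; print(np.round(W,4)); print('mid',np.mean(W,0), [np.linalg.norm(W[i]-W[i-1]).round(4) for i in range(4)])
```

```text
[ 218   91   25  105 2281] ((230.9368896484375, 142.9225311279297), (104.6363296508789, 22.422069549560547), 87.70938873291016)
[[0.4524 0.3022 0.016 ]
 [0.4814 0.2945 0.016 ]
 [0.4398 0.1559 0.016 ]
 [0.4077 0.1643 0.016 ]]
mid [0.44534986 0.22922301 0.016     ] [np.float64(0.145), np.float64(0.0301), np.float64(0.1447), np.float64(0.0331)]
```

View pics/w4.png

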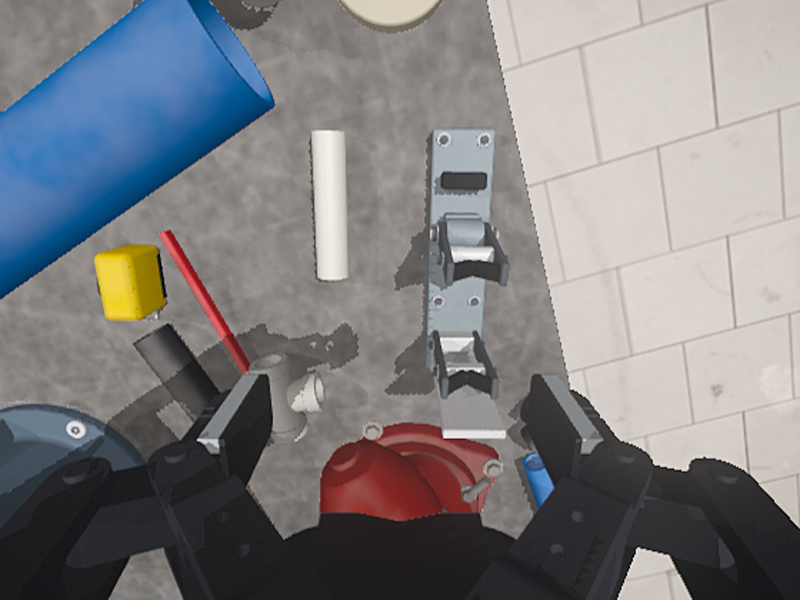

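Run:
```python
from h import *
goto([.4453,.2290,.002],[.955,-.296])
c=np.load('pics/w4.png.npy',allow_pickle=True).item(); s=c['s']
P=lambda u,v,z: ray(c,(u*.7,v*.7),z,s)
A=[P(432,130,.016),P(495,130,.016)]; f=(A[0]+A[1])/2; print('far',f)
B=[P(442,432,.16),P(504,431,.16)]; b=(B[0]+B[1])/2; print('stop',b,B,np.arctan2(*(f-b)[[1,0]]),np.linalg.norm((f-b)[:2]))
```

```text
t 7.7333 q [0.26 0.25 1.57 0.01 1.32 0.56] pos [0.5036 0.1836 0.3171] xyz cm [ 2.49 -6.83 31.54] rot [-0.002 -0.005  0.004]
far [0.58912454 0.26043847 0.016     ]
stop [0.51975662 0.04278538 0.16      ] [array([0.49659513, 0.04938438, 0.16      ]), array([0.54291811, 0.03618637, 0.16      ])] 1.262265246946796 0.22843987269622756
```

Emit:
play_rows:
  xyz:
    - [1,-2.5,2]
    - [2,-5,4]
    - [2.5,-6.8,8]
    - [2.5,-6.8,12]
    - [2.5,-6.8,16]
    - [2.5,-6.8,20]
    - [2.5,-6.8,24]
    - [2.5,-6.8,27]
    - [2.5,-6.8,29]
    - [2.5,-6.8,29]
  rotation:
    - [0,-0.005,0]
    - [0,-0.005,0]
    - [0,-0.005,0]
    - [0,-0.005,0.004]
    - [0,-0.005,0.004]
    - [0,-0.005,0.004]
    - [0,-0.005,0.004]
    - [0,-0.005,0.004]
    - [0,-0.005,0.004]
    - [0,-0.005,0.004]
  jaw: [8.5,8.5,8.5,8.5,8.5,8.5,8.5,8.5,8.5,8.5]

```text
t: 8.57
ee_pos: [0.4436, 0.2278, 0.0241]
ee_rot: [-2.527, -1.862, 0.013]
contact_force: [-0.7, -1.0, 0.0]
finger_gap: 0.992
gripper_force: 0.0
```

Run:
```python
from h import *
goto([.4453,.2290,.002],[.955,-.296])
```

```text
t 8.5667 q [0.38 0.59 1.91 0.   0.65 0.68] pos [0.4436 0.2278 0.0241] xyz cm [0.17 0.14 2.21] rot [-0.007  0.005 -0.   ]
```

Slow last descent, close slowly, then read.

Emit:
play_rows:
  xyz:
    - [0.1,0.1,1]
    - [0.1,0.1,2]
    - [0.1,0.1,2.2]
    - [0.1,0.1,2.2]
    - [0.1,0.1,2.2]
    - [0.1,0.1,2.2]
    - [0.1,0.1,2.2]
    - [0.1,0.1,2.2]
    - [0.1,0.1,2.2]
    - [0.1,0.1,2.2]
  rotation:
    - [-0.006,0.005,0]
    - [-0.006,0.005,0]
    - [-0.006,0.005,0]
    - [-0.006,0.005,0]
    - [-0.006,0.005,0]
    - [-0.006,0.005,0]
    - [-0.006,0.005,0]
    - [-0.006,0.005,0]
    - [-0.006,0.005,0]
    - [-0.006,0.005,0]
  jaw: [8.5,8.5,7,6,5,4,3,3,3,3]

```text
t: 9.4
ee_pos: [0.448, 0.2301, 0.0074]
ee_rot: [2.527, 1.863, 0.013]
contact_force: [-1.2, -0.4, 6.1]
finger_gap: 0.355
gripper_force: 33.7
```

Emit:
play_rows:
  xyz:
    - [0,0,0]
    - [0,0,0]
    - [0,0,0]
  rotation:
    - [0,0,0]
    - [0,0,0]
    - [0,0,0]
  jaw: [2.8,2.8,2.8]

```text
t: 9.65
ee_pos: [0.448, 0.2301, 0.0076]
ee_rot: [2.527, 1.863, 0.013]
contact_force: [-2.2, -1.0, 7.7]
finger_gap: 0.352
gripper_force: 58.7
```

Emit:
play_rows:
  xyz:
    - [0,0,-0.5]
    - [0,0,-1.5]
    - [0,0,-3]
    - [0,0,-5]
    - [0,0,-8]
    - [0,0,-11]
    - [0,0,-14]
    - [0,0,-16]
    - [0,0,-16]
    - [0,0,-16]
  rotation:
    - [0,0,0]
    - [0,0,0]
    - [0,0,0]
    - [0,0,0]
    - [0,0,0]
    - [0,0,0]
    - [0,0,0]
    - [0,0,0]
    - [0,0,0]
    - [0,0,0]
  jaw: [2.8,2.8,2.8,2.8,2.8,2.8,2.8,2.8,2.8,2.8]

```text
t: 10.48
ee_pos: [0.4469, 0.2297, 0.1681]
ee_rot: [2.526, 1.863, 0.016]
contact_force: [-0.7, 0.1, -1.3]
finger_gap: 0.349
gripper_force: 59.8
```

Run:
```python
from h import *
c,s=wsnap('w5.png'); print(s['ee_pos'],s['ee_rot'])
```

```text
[0.44689114 0.22966803 0.16806277] [2.52633867 1.86309856 0.0158873 ]
```

View pics/w5.png

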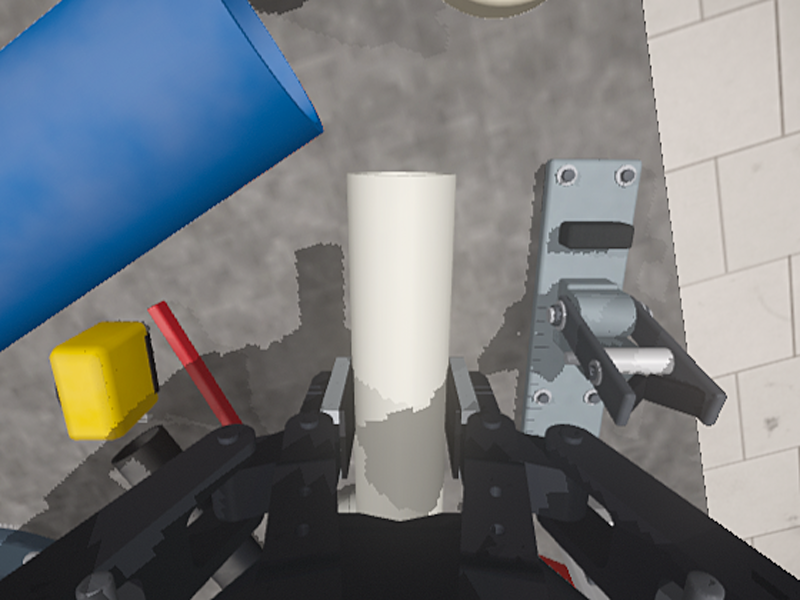

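Run:
```python
from h import *
c=np.load('pics/w5.png.npy',allow_pickle=True).item(); s=c['s']; K=c['mtx']; T=c['T_tool_cam']; print(K)
g=c['img'].astype(int); 
for row in (126,150,200,230):
    w=np.where((g[row].min(1)>120)&(np.arange(560)>235)&(np.arange(560)<330))[0]; a,b=w.min()-.5,w.max()+.5
    d=K[0,0]*.032/(b-a); X=(T@np.r_[d*np.linalg.solve(K,[(a+b)/2,row,1]),1])[:3]; print(row,a,b,d,X.round(4))
# far end x for assumed axis height in tool z
for z in(-.026,-.018,-.012):
  for v in (120,123,126):
    r=T[:3,:3]@np.linalg.solve(K,[281,v,1]); o=T[:3,3]; print(z,v,(o+r*(z-o[2])/r[2]).round(4))
```

```text
[[311.12998908   0.         279.67107282]
 [  0.         311.12998908 206.03126787]
 [  0.           0.           1.        ]]
126 235.5 329.5 0.10591659202609068 [ 0.0686  0.0008 -0.0322]
150 235.5 329.5 0.10591659202609068 [ 0.0608  0.0008 -0.0347]
200 239.5 329.5 0.11062399611613914 [ 0.0432  0.0015 -0.0352]
230 244.5 329.5 0.11713129000532381 [ 0.0306  0.0025 -0.0324]
-0.026 120 [ 0.0704  0.0003 -0.026 ]
-0.026 123 [ 0.0693  0.0003 -0.026 ]
-0.026 126 [ 0.0683  0.0003 -0.026 ]
-0.018 120 [ 0.0701  0.0003 -0.018 ]
-0.018 123 [ 0.069   0.0003 -0.018 ]
-0.018 126 [ 0.0679  0.0003 -0.018 ]
-0.012 120 [ 0.0699  0.0003 -0.012 ]
-0.012 123 [ 0.0687  0.0003 -0.012 ]
-0.012 126 [ 0.0676  0.0003 -0.012 ]
```

Run:
```python
from h import *
goto([.5459,.1194,.160],[.9565,-.2915])
```

```text
t 10.5333 q [0.38 0.34 1.84 0.   0.95 0.68] pos [0.4463 0.2294 0.1669] xyz cm [-7.57 12.76  0.73] rot [ 0.006 -0.005 -0.004]
```

Emit:
play_rows:
  xyz:
    - [0,0.5,-1]
    - [-0.5,2,-1.5]
    - [-1.5,4,-1.5]
    - [-3,6,-1.5]
    - [-4.5,8,-1.5]
    - [-6,10,-1.5]
    - [-7,12,-1]
    - [-7.6,12.8,0]
    - [-7.6,12.8,0.7]
    - [-7.6,12.8,0.7]
  rotation:
    - [0.006,-0.005,-0.004]
    - [0.006,-0.005,-0.004]
    - [0.006,-0.005,-0.004]
    - [0.006,-0.005,-0.004]
    - [0.006,-0.005,-0.004]
    - [0.006,-0.005,-0.004]
    - [0.006,-0.005,-0.004]
    - [0.006,-0.005,-0.004]
    - [0.006,-0.005,-0.004]
    - [0.006,-0.005,-0.004]
  jaw: [2.8,2.8,2.8,2.8,2.8,2.8,2.8,2.8,2.8,2.8]

```text
t: 11.37
ee_pos: [0.5448, 0.119, 0.1572]
ee_rot: [-2.523, -1.867, 0.007]
contact_force: [1.0, 0.2, -0.8]
finger_gap: 0.352
gripper_force: 59.7
```

Run:
```python
from h import *
c,s=wsnap('w6.png'); goto([.5459,.1194,.160],[.9565,-.2915])
```

```text
t 11.4167 q [0.13 0.45 1.7  0.   1.   0.43] pos [0.545  0.1196 0.1583] xyz cm [ 0.01  0.09 -0.17] rot [-0.003  0.001 -0.   ]
```

View pics/w6.png

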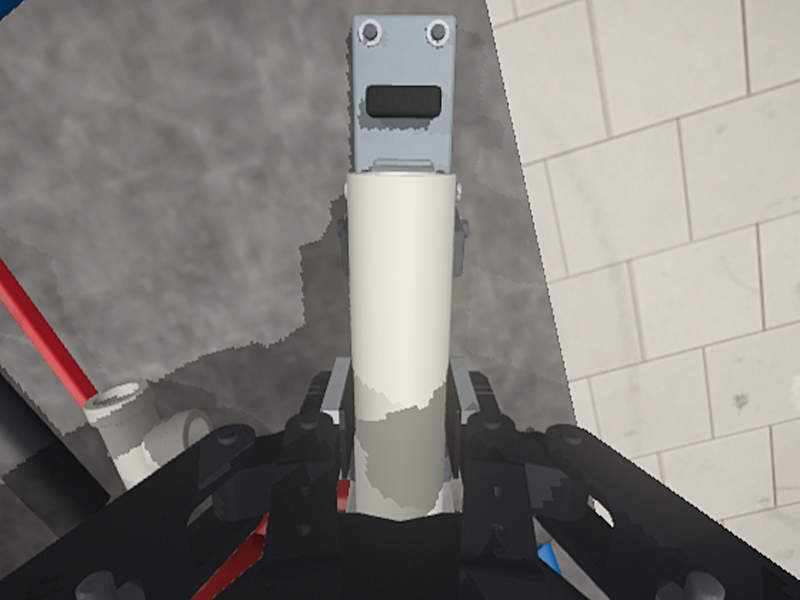

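Run:
```python
from h import *
c=np.load('pics/w6.png.npy',allow_pickle=True).item(); s=c['s']; R=Ro.from_rotvec(s['ee_rot']).as_matrix()
P=lambda u,v,z: R.T@(ray(c,(u/1.4286,v/1.4286),z,s)-s['ee_pos'])
print('TCP',s['ee_pos'],'far',P(352,14,.016),P(456,14,.016),'hinge',P(345,190,.046),P(461,190,.046))
for v in(172,176,180): print('pipe end',P(402,v,s['ee_pos'][2]+.0084))
```

```text
TCP [0.54476215 0.11904462 0.15722995] far [ 0.14927425 -0.02656323  0.14107211] [0.14918475 0.0312593  0.14080709] hinge [ 0.0558782  -0.03043036  0.11126554] [0.0558729  0.03390597 0.11097049]
pipe end [ 0.06962794  0.00052104 -0.00853375]
pipe end [ 0.06851176  0.00052246 -0.00853166]
pipe end [ 0.06738972  0.00052388 -0.00852955]
```

Emit:
play_rows:
  xyz:
    - [0,0.15,0.5]
    - [0,0.15,1]
    - [0,0.15,1.5]
    - [0,0.15,2]
    - [0,0.15,2.5]
    - [0,0.15,2.9]
    - [0,0.15,3.1]
    - [0,0.15,3.1]
    - [0,0.15,3.1]
  rotation:
    - [-0.003,0,0]
    - [-0.003,0,0]
    - [-0.003,0,0]
    - [-0.003,0,0]
    - [-0.003,0,0]
    - [-0.003,0,0]
    - [-0.003,0,0]
    - [-0.003,0,0]
    - [-0.003,0,0]
  jaw: [2.8,2.8,2.8,2.8,2.8,2.8,2.8,2.8,2.8]

```text
t: 12.17
ee_pos: [0.548, 0.1187, 0.1291]
ee_rot: [2.523, 1.868, 0.003]
contact_force: [0.8, -0.3, 0.3]
finger_gap: 0.352
gripper_force: 59.8
```

Run:
```python
from h import *
goto([.5459,.1194,.1216],[.9565,-.2915]); print(bot.sense()['contact_force'],bot.sense()['moment'])
```

```text
t 12.1667 q [ 0.13  0.49  1.72 -0.    0.93  0.43] pos [0.548  0.1187 0.1291] xyz cm [ 0.01 -0.22  0.75] rot [ 0.003  0.    -0.   ]
[ 0.76656445 -0.31069798  0.28669713] [-0.01904202 -0.01224534  0.00059012]
```

Emit:
play_rows:
  xyz:
    - [0,-0.15,0]
    - [0,-0.15,0.2]
    - [0,-0.15,0.35]
    - [0,-0.15,0.45]
    - [0,-0.15,0.55]
    - [0,-0.15,0.55]
  rotation:
    - [0,0,0]
    - [0,0,0]
    - [0,0,0]
    - [0,0,0]
    - [0,0,0]
    - [0,0,0]
  jaw: [2.8,2.8,2.8,2.8,2.8,2.8]

```text
t: 12.67
ee_pos: [0.5464, 0.1191, 0.1234]
ee_rot: [2.523, 1.868, 0.002]
contact_force: [-0.8, 0.2, 0.5]
finger_gap: 0.351
gripper_force: 59.8
```

Now small steps to seat contact.

Emit:
play_rows:
  xyz:
    - [0,0,0.05]
    - [0,0,0.1]
    - [0,0,0.15]
    - [0,0,0.15]
  rotation:
    - [0,0,0]
    - [0,0,0]
    - [0,0,0]
    - [0,0,0]
  jaw: [2.8,2.8,2.8,2.8]

```text
t: 13.0
ee_pos: [0.5466, 0.1191, 0.1226]
ee_rot: [2.523, 1.868, 0.003]
contact_force: [-2.4, -0.5, 5.1]
finger_gap: 0.352
gripper_force: 60.4
```

Emit:
play_rows:
  xyz:
    - [-0.1,-0.05,0]
    - [-0.2,-0.05,0]
    - [-0.3,-0.05,0]
    - [-0.4,-0.05,0]
    - [-0.5,-0.05,0]
    - [-0.6,-0.05,0]
    - [-0.6,-0.05,0]
  rotation:
    - [0,0,0]
    - [0,0,0]
    - [0,0,0]
    - [0,0,0]
    - [0,0,0]
    - [0,0,0]
    - [0,0,0]
  jaw: [2.8,2.8,2.8,2.8,2.8,2.8,2.8]

```text
t: 13.58
ee_pos: [0.5442, 0.1134, 0.1221]
ee_rot: [2.523, 1.868, 0.003]
contact_force: [-1.9, 1.6, 1.5]
finger_gap: 0.351
gripper_force: 60.0
```

Emit:
play_rows:
  xyz:
    - [-0.05,0,0]
    - [-0.1,0,0]
    - [-0.15,0,0]
    - [-0.2,0,0]
    - [-0.2,0,0]
  rotation:
    - [0,0,0]
    - [0,0,0]
    - [0,0,0]
    - [0,0,0]
    - [0,0,0]
  jaw: [2.8,2.8,2.8,2.8,2.8]

```text
t: 14.0
ee_pos: [0.5436, 0.1116, 0.1221]
ee_rot: [2.523, 1.868, 0.003]
contact_force: [-2.0, 3.6, 1.9]
finger_gap: 0.346
gripper_force: 60.0
```

Emit:
play_rows:
  xyz:
    - [-0.05,0,0]
    - [-0.1,0,0]
    - [-0.1,0,0]
  rotation:
    - [0,0,0]
    - [0,0,0]
    - [0,0,0]
  jaw: [2.8,2.8,2.8]

```text
t: 14.25
ee_pos: [0.5434, 0.1106, 0.1221]
ee_rot: [2.523, 1.868, 0.003]
contact_force: [-1.7, 3.1, 1.3]
finger_gap: 0.348
gripper_force: 60.1
```

Emit:
play_rows:
  xyz:
    - [-0.05,0,0]
    - [-0.1,0,0]
    - [-0.1,0,0]
  rotation:
    - [0,0,0]
    - [0,0,0]
    - [0,0,0]
  jaw: [2.8,2.8,2.8]

```text
t: 14.5
ee_pos: [0.5432, 0.1099, 0.1221]
ee_rot: [2.523, 1.868, 0.004]
contact_force: [-1.3, 6.7, 1.4]
finger_gap: 0.35
gripper_force: 60.1
```

Force rising: 6 N. One more millimetre to confirm.

Emit:
play_rows:
  xyz:
    - [-0.05,0,0]
    - [-0.1,0,0]
    - [-0.1,0,0]
  rotation:
    - [0,0,0]
    - [0,0,0]
    - [0,0,0]
  jaw: [2.8,2.8,2.8]

```text
t: 14.75
ee_pos: [0.5433, 0.1098, 0.1223]
ee_rot: [2.524, 1.868, 0.006]
contact_force: [-0.1, 11.7, 0.9]
finger_gap: 0.35
gripper_force: 60.0
```

Emit:
play_rows:
  xyz:
    - [0,0,0]
    - [0,0,0]
    - [0,0,0]
    - [0,0,0]
    - [0,0,0]
    - [0,0,0]
    - [0,0,0]
    - [0,0,0]
  rotation:
    - [0,0,0]
    - [0,0,0]
    - [0,0,0]
    - [0,0,0]
    - [0,0,0]
    - [0,0,0]
    - [0,0,0]
    - [0,0,0]
  jaw: [3.4,3.8,4.5,5.2,6,7,7,7]

```text
t: 15.42
ee_pos: [0.5428, 0.1087, 0.1221]
ee_rot: [2.523, 1.868, 0.003]
contact_force: [-0.0, 0.5, -0.2]
finger_gap: 0.817
gripper_force: 0.0
```

Emit:
play_rows:
  xyz:
    - [0,0,-1]
    - [0,0,-3]
    - [0,0,-6]
    - [0,0,-9]
    - [0,0,-12]
    - [0,0,-15]
    - [0,0,-18]
    - [0,0,-20]
    - [0,0,-20]
    - [0,0,-20]
  rotation:
    - [0,0,0]
    - [0,0,0]
    - [0,0,0]
    - [0,0,0]
    - [0,0,0]
    - [0,0,0]
    - [0,0,0]
    - [0,0,0]
    - [0,0,0]
    - [0,0,0]
  jaw: [7,7,7,7,7,7,7,7,7,7]

```text
t: 16.25
ee_pos: [0.5424, 0.1089, 0.3234]
ee_rot: [2.522, 1.867, 0.006]
contact_force: [0.3, 0.8, -0.9]
finger_gap: 0.818
gripper_force: 0.0
```

Run:
```python
from h import *
c,s=wsnap('w7.png'); c=snap('scene','s7.png')
a=c['img'][190:280,230:350]; w=cv2.imread('pics/w7.png')
cv2.imwrite('pics/c7.png',np.hstack([cv2.resize(w,(400,300)),cv2.resize(a,(400,300),interpolation=cv2.INTER_CUBIC)[:,:,::-1]]))
print(s['ee_pos'],s['contact_force'])
```

```text
[0.54235805 0.10892906 0.32342711] [ 0.29315714  0.84286524 -0.9260396 ]
```

View pics/c7.png

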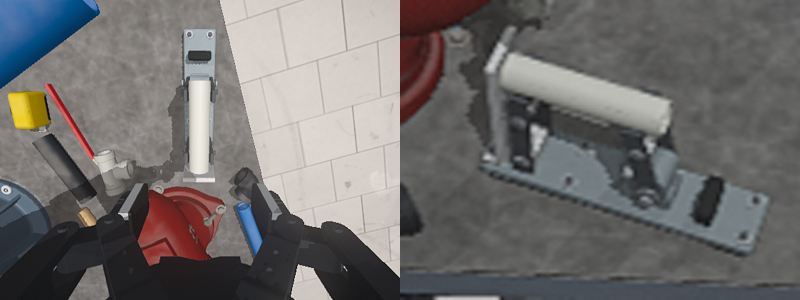

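Run:
```python
from h import *
c=np.load('pics/w7.png.npy',allow_pickle=True).item(); s=c['s']; R=Ro.from_rotvec(s['ee_rot']).as_matrix()
g=c['img']; print('col', [(v,g[v,279].tolist()) for v in range(232,258)])
P=lambda u,v,z: R.T@(ray(c,(u,v),z,s)-s['ee_pos'])
for v in range(240,256,2): print(v,P(279,v,.146)[0].round(4),P(279,v,.16)[0].round(4))
cv2.imwrite('pics/c8.png',cv2.resize(g[90:270,230:330],(440,792//1),interpolation=cv2.INTER_CUBIC)[200:,:,::-1])
```

```text
col [(232, [237, 234, 226]), (233, [237, 233, 225]), (234, [237, 234, 226]), (235, [237, 234, 225]), (236, [236, 233, 225]), (237, [236, 233, 225]), (238, [236, 233, 226]), (239, [235, 233, 225]), (240, [235, 233, 225]), (241, [236, 234, 225]), (242, [241, 238, 229]), (243, [221, 218, 210]), (244, [161, 158, 156]), (245, [147, 145, 145]), (246, [151, 149, 149]), (247, [147, 144, 144]), (248, [169, 167, 167]), (249, [211, 208, 209]), (250, [232, 229, 230]), (251, [233, 231, 231]), (252, [227, 225, 225]), (253, [230, 229, 229]), (254, [216, 214, 215]), (255, [156, 153, 151]), (256, [126, 122, 117]), (257, [134, 129, 125])]
240 -0.065 -0.0589
242 -0.0674 -0.0612
244 -0.0699 -0.0636
246 -0.0723 -0.0659
248 -0.0748 -0.0682
250 -0.0772 -0.0706
252 -0.0797 -0.0729
254 -0.0822 -0.0753
```

View pics/c8.png

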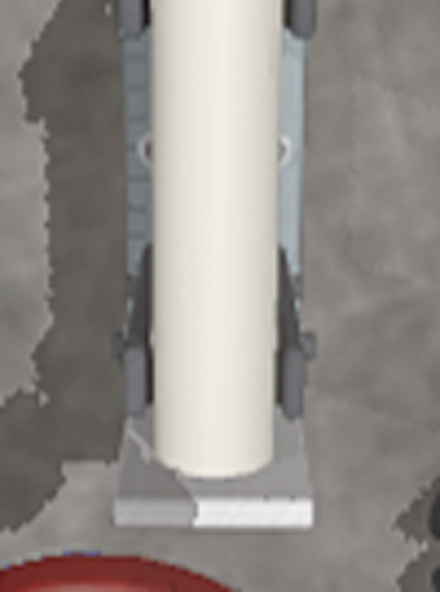

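```bash
python3 -c "
from rig import bot
print(bot.hand_in())"
```

```text
the job is handed in; nothing more can be done
None
```

I handed the job in after about 16 s of the 64 s: the leg leans on its stop pin by itself and the short white pipe lies in both vees, butted on the stop plate (no gap in the last picture), with the gripper clear; `hand_in()` gave no verdict, so the judged result is not known.

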